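# Clamp a test tube in the welding jig with its pull-and-turn lock pin

## Task

Pull up the red knob on the blue welding jig, turn it anticlockwise (seen from above) and let it snap into its raised parking notch. Then take the red tube from the rack and slide it, bright slotted end first, all the way under the jig's bridge to the stop; the bridge leaves no room for a hand on the bright end, so you will need to lay the tube down and take it again by its red end. Finally pull the knob, turn it back and let it snap down so that its pin locks through the tube's slot, leaving the two other tubes and the loose things on the bench where they are.

Things in the scene. Friction and masses are not known exactly. Their poses are not given: they have to be found in the camera images.
- jig: Fixed welding jig. Origin on the bench under the lock pin; z up. A blue tunnel 44 mm wide runs along its y from y = -45 (stop) to +50 mm (mouth, facing +y), walls 12 mm thick, roof 42 to 52 mm above the bench. The dark base plate, 12 mm thick, 160 mm along x, from y = -75 to +50 mm, is the tunnel floor. On the roof a steel crown round the origin, 28 mm radius, top 80 mm up, has the notches.
- jig_mouth (a point): Centre of the tunnel floor at the mouth (jig frame x 0, y 50, z 12 mm). In front of it two flared lead-in plates (12 to 36 mm high) open from 46 mm apart to 70 mm at jig y = 73 mm.
- jig_stop (a point): Centre of the tunnel floor at the stop (jig frame x 0, y -45, z 12 mm); the bright end of the tube finally stands here.
- plunger (a joint): How far knob and lock pin are pulled up, m: 0 = fully down, locked; 0.021 = resting in the parking notch; over 0.026 it clears the ridge between the notches and turns freely; end stop 0.036. A spring pulls down with 6 N at 0, 11 N at 0.03. Pin 10 mm thick, its tip 20 mm above the bench at 0, 41 mm parked.
- knob (a joint): Turn of the knob about the vertical, rad, positive anticlockwise from above: 0 = over the deep lock notch, 1.05 = over the shallow parking notch; end stops -0.06 and 1.11. Turns easily only when pulled up; let go over a notch (within about 0.08 rad, or against its end stop) it snaps down into it. It starts locked.
- knob_grip (a point): Grip point of the red knob, on its axis, 109 mm above the bench when the plunger is at 0; moves with the knob. The grip is an upright-sided bar 62 mm long (along the point's y), 16 mm wide (its x), 26 mm tall, from 17 mm below to 9 mm above this point: pinch it across its width from above. Locked, the bar runs along the jig's y.
- rack: Fixed grey rack, origin at the centre of its underside on the bench. Three bays at x = -78, 0, +78 mm, 72 mm wide, floor 30 mm up, closed at the back (y = +79 mm), open at the front (y = -65), under a slatted roof (66 to 73 mm high, y = -64 to +68). A tube lies in each, bright end sticking out about 70 mm; draw it straight out to the rack's -y by about 135 mm before lifting.
- tube_red: Loose rectangular tube, 200 mm long (y), 36 mm wide (x), 24 mm tall (z), about 0.4 kg, origin at the centre of its underside. Its bright bare end is at -y (60 mm long); the rest is painted red. A 26 by 20 mm slot goes down through the bright end, its centre 41 mm from the tip. It may lie in any bay.
- tube_red_slot (a point): Centre of the red tube's slot, 12 mm above its underside (tube frame x 0, y -59 mm). Fully home it stands at y = -4 mm in the jig frame, and the pin fits through.
- tube_red_tail (a point): Centre of the tube's section 40 mm from the end of its red tail (tube frame y +60, z 12 mm): a place to hold it for sliding it in.
- tube_green: Bystander: the same tube painted green, loose in another bay.
- tube_white: Bystander: the same tube painted white, loose in another bay.
- hammer: Bystander: hammer 240 mm long lying on the bench, origin at mid length.
- brush: Bystander: brush 200 mm long lying on the bench, origin at mid length.
- square: Bystander: steel L-shaped square, legs 140 and 100 mm, lying on the bench, 20 mm tall.
- jar: Bystander: jar with a white lid, 60 mm across, 75 mm tall, origin at its foot.
Not all that is in view belongs to the job. What is shaped like the jig but yellow is not meant.

How it is judged:
By the outcome, as a careful person would: the job done as asked, in the order asked, and still so for the second after the job is handed in, with the robot touching nothing.
It also fails if it takes over 72 s, if anything falls off the work surface, if the arm or the gripper's body presses on something with over 40 N, if the wrist force passes 120 N, or if a joint passes its speed limit or range.

## Robot

A 6-joint arm with a two-finger parallel gripper is mounted at the origin on the work surface. World frame = base frame: x ahead of the robot, y to its left, z up, the work surface at z = 0. Lengths are in mm, angles in rad, forces in N, time in s.
With the tool pointing down it reaches from about 325 to 750 mm from the base axis. Payload 7.6 kg.
Tool frame: the origin (TCP) lies on the centre line of the jaws, within the pads' length; the fingertips stand 14 mm ahead of it and the grasp point (between the pads) lies 5 mm behind it; y points along the fingers, x is the direction in which the jaws open and shut, and the axes are right-handed (so a half turn about y gives the same grasp; the last joint's range is limited). The gripper opens to 85 mm and grips with 20 to 120 N. Pads are 22 mm wide; open, the fingers measure 114 mm over their backs; the gripper's body (76 mm by 85 mm) begins 54 mm behind the grasp point. The pads swing forward as they close: fully open they stand 13 mm farther back than shut.
Start: joints at [-1.196, 0.052, 1.401, -0, 1.689, -0.07], TCP at [225.921, -473.924, 245.323] pointing down, gripper open.
Joint ranges: [-2.9, 2.9], [-0.91, 2.17], [0.12, 2.37], [-1.06, 4.2], [0.26, 2.73], [-2.93, 2.93]. Speed limits (rad/s): [2.57, 2.57, 3.01, 3.14, 3.14, 3.14].

## Interface

Orientations are given as a unit quaternion [x, y, z, w].
In Python, from cell import read_state, camera, sign_off gives the robot as it stands.
- The arm moves only by the tool apply_moves, never from a script. Its argument "rows" is a list of rows, each a list of 7 numbers: the shift along the world's x, y, z in m, then the turn, a rotation vector about the world's x, y, z in rad, then the closure, from 0 (fully open) to 1 (shut). A call has 1 to 5 rows; each row shifts and turns the pose as measured when the row begins; what a row does not reach is not made up. A row lasts 1/10 s, in which the tool goes at most 50 mm and 8.59 degrees, less where a joint would pass 70% of its speed; a pose out of reach is approached as far as the arm can. A call is refused whole if a number of a shift passes 0.05 or a number of a turn 0.15, either way. A call with a gripper value outside its range is refused whole. The fingers move at their own pace and stop on an object; "squeeze" is the grip in N (left out, the last holds). Time passes only in rows, so rows that do not move let the fingers close. It gives the time, the measured TCP pose, the force and the opening at its end, in the units of the state.
- read_state(): the state, without advancing time (a new reading comes with each control period).
- camera(name): name is "scene" or "top"; returns a dict with "frame" (400x640x3 uint8, red, green, blue), "vertical_fov" (degrees; the focal length in pixels is half the picture's height over the tangent of half this angle, whatever the lens; pixels are square), "cx", "cy" (the principal point, pixels), "camera_from_world" (4x4, takes a point from world to camera coordinates). Camera axes: x right, y down, z forward; pixel columns grow to the right and rows downward; lengths in mm; the calibration is good to about 2 mm. A picture is of the moment at which its call begins. There is no depth.
- sign_off(): hands the job in, once; it reports no verdict.
The state is a dict: "time": time; "q": joint angles; "joint_velocities": joint speeds; "joint_efforts": joint torques, N m; "tcp_pos": TCP position; "orientation": TCP orientation; "contact_force": force on the tool from outside, world axes, zero at the start; "torque": the same for the moment, N m; "width": finger opening in mm.
Only numpy, scipy, OpenCV 4.12 (cv2) and the standard library are available. Lean on these libraries where they do the work, as an engineer would, in place of code of your own. Each camera call takes 0.05 s, during which the arm holds its last target.

## Working session

There is one attempt and no reset: what is moved stays moved. The work goes in short steps, Python scripts to look and compute and a tool call to move; the robot and the scene stay as the last step left them, time stands still between calls to the robot, and variables do not carry over. Pictures are saved under pics/ and viewed, and the job is handed in when it is done.

Besides the shell and the picture viewer there is one more tool, called after "Emit:" as name([rows], argument=value, ...), one row to a line, values as JSON. apply_moves: Moves the arm, as the interface text tells. Its arguments: {"type":"object","properties":{"rows":{"type":"array","items":{"type":"array","items":{"type":"number"}}},"squeeze":{"type":"number"}},"required":["rows"]}

```bash
mkdir -p pics; ls; cat > h.py <<'E'
import numpy as np, cv2
from cell import read_state, camera
def snap(n,f):
    c=camera(n); cv2.imwrite(f,c["frame"][:,:,::-1]); return c
def K(c):
    f=200/np.tan(np.radians(c["vertical_fov"])/2); return f
def proj(c,p):
    T=np.array(c["camera_from_world"]);p=np.atleast_2d(p).astype(float)
    q=p@T[:3,:3].T+T[:3,3]; f=K(c)
    return np.c_[f*q[:,0]/q[:,2]+c["cx"],f*q[:,1]/q[:,2]+c["cy"]]
def back(c,uv,z):
    T=np.array(c["camera_from_world"]);R=T[:3,:3];o=-R.T@T[:3,3];f=K(c)
    d=R.T@np.array([(uv[0]-c["cx"])/f,(uv[1]-c["cy"])/f,1.]); return o+d*(z-o[2])/d[2]
E
python3 - <<'E'
from h import *
for n in("scene","top"):
    c=snap(n,f"pics/{n}0.png"); print(n,{k:v for k,v in c.items() if k!="frame"})
s=read_state();print(s)
E
```

```text
pics
scene {'vertical_fov': 47.85686756281511, 'cx': 318.6858969292892, 'cy': 199.94408559700358, 'camera_from_world': array([[-5.39029144e-01,  8.42262106e-01,  6.49052452e-03,
         3.24005704e+02],
       [ 7.19465197e-01,  4.64421347e-01, -5.16413248e-01,
        -3.69844830e+02],
       [-4.37969648e-01, -2.73692085e-01, -8.56314913e-01,
         1.44595532e+03],
       [ 0.00000000e+00,  0.00000000e+00,  0.00000000e+00,
         1.00000000e+00]])}
top {'vertical_fov': 53.21661789508802, 'cx': 318.47479207284977, 'cy': 192.07868068318456, 'camera_from_world': array([[-2.76917575e-02, -9.99586538e-01, -7.74071983e-03,
         2.52827134e+01],
       [-9.97632992e-01,  2.81235638e-02, -6.27493247e-02,
         5.81054152e+02],
       [ 6.29410769e-02,  5.98475840e-03, -9.97999300e-01,
         1.00978435e+03],
       [ 0.00000000e+00,  0.00000000e+00,  0.00000000e+00,
         1.00000000e+00]])}
{'time': 0.1, 'q': array([-1.19624903e+00,  5.27483906e-02,  1.40160776e+00,  3.74114901e-06,
        1.68859752e+00, -7.03030462e-02]), 'joint_velocities': array([ 0.00053805, -0.00047206, -0.00227558, -0.00033878,  0.00086807,
       -0.00018669]), 'joint_efforts': array([ 1.78495771e-03, -3.82579923e+01, -3.60985494e+01,  1.01086371e-05,
        4.78374990e-03, -2.75410321e-05]), 'tcp_pos': array([ 225.8500515 , -473.666916  ,  244.57771314]), 'orientation': array([-0.59769464,  0.37777171, -0.37699749,  0.59826628]), 'contact_force': array([-0.3289172 ,  0.16715231,  0.49150967]), 'torque': array([ 0.01737842, -0.02892881,  0.00043038]), 'width': 85.32974723142529}
```

View pics/scene0.png

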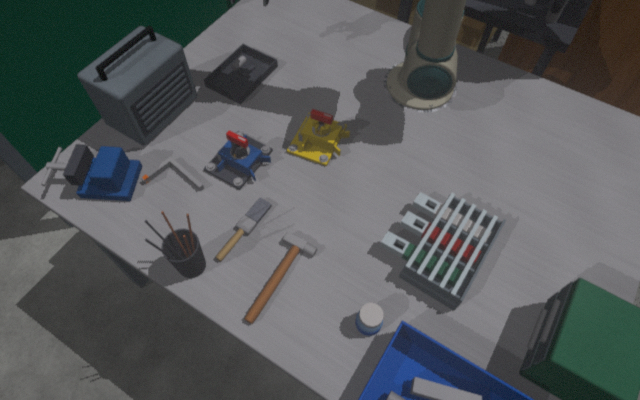

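View pics/top0.png

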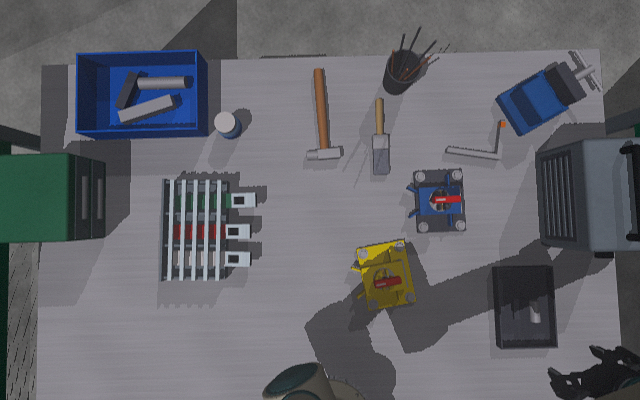

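```bash
python3 - <<'E'
from h import *
a=cv2.imread("pics/top0.png");b=cv2.imread("pics/scene0.png")
cv2.imwrite("pics/jigc.png",np.hstack([cv2.resize(a[160:245,395:480],(400,400),interpolation=cv2.INTER_CUBIC),cv2.resize(b[120:195,198:273],(400,400),interpolation=cv2.INTER_CUBIC)]))
cv2.imwrite("pics/rackc.png",np.hstack([cv2.resize(a[165:295,150:280],(400,400),interpolation=cv2.INTER_CUBIC),cv2.resize(b[180:310,375:505],(400,400),interpolation=cv2.INTER_CUBIC)]))
from scipy.spatial.transform import Rotation as R
print(R.from_quat(read_state()["orientation"]).as_matrix().round(3))
E
```

```text
[[ 0.43  -0.     0.903]
 [-0.903  0.001  0.43 ]
 [-0.001 -1.     0.   ]]
```

View pics/jigc.png

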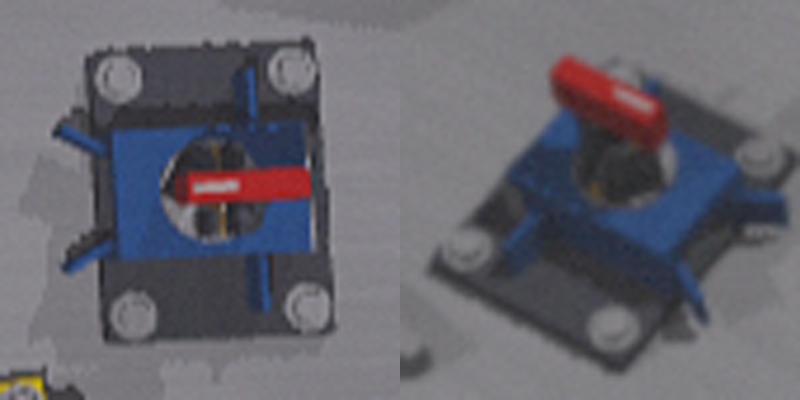

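View pics/rackc.png

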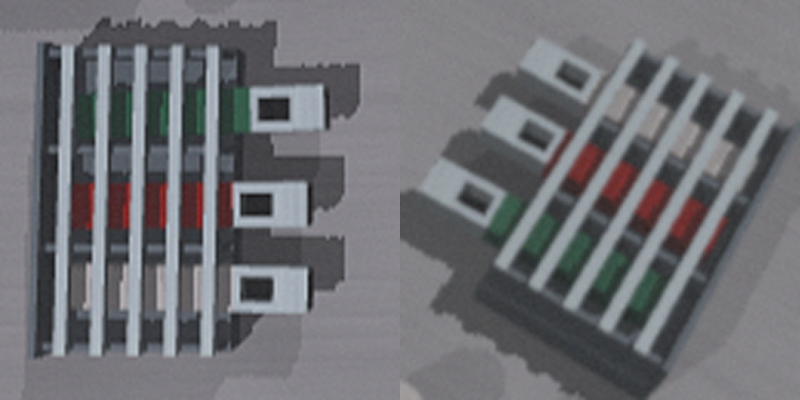

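```bash
cat >> h.py <<'E'
from scipy.optimize import least_squares
def place(pose,P):
    x,y,a=pose;P=np.atleast_2d(P).astype(float);c,s=np.cos(a),np.sin(a)
    return np.c_[x+c*P[:,0]-s*P[:,1],y+s*P[:,0]+c*P[:,1],P[:,2]]
def fit(obs,x0):
    # obs list of (cam, P(3), uv)
    f=lambda p:np.concatenate([(proj(c,place(p,P))[0]-np.array(uv)) for c,P,uv in obs])
    r=least_squares(f,x0,loss="soft_l1"); return r.x,r.fun.reshape(-1,2)
def tcrop(uv,x0,y0,s,off=0): return ((uv[0]-off)/s+x0-.5+.5/s,uv[1]/s+y0-.5+.5/s)
def overlay(img,c,pose,loops,sc,x0,y0,col=(0,255,255)):
    for L in loops:
        q=proj(c,place(pose,L)); q=((q-[x0,y0]+.5)*sc).round().astype(int)
        cv2.polylines(img,[q.reshape(-1,1,2)],True,col,1)
E
cat > fit1.py <<'E'
from h import *
t=camera("top");s=camera("scene")
J=[]
for P,uv in [((80,50,12),(85,55)),((80,-75,12),(315,40)),((-80,-75,12),(332,338)),((-80,50,12),(105,342)),((34,50,52),(112,128)),((-34,50,52),(118,258)),((-34,-45,52),(315,250)),((34,-45,52),(302,122))]:
    J.append((t,P,tcrop(uv,395,160,400/85)))
for P,uv in [((80,50,12),(622,368)),((80,-75,12),(432,265)),((-80,-75,12),(625,62)),((-80,50,12),(790,165))]:
    J.append((s,P,tcrop(uv,198,120,400/75,400)))
# guess
p0=back(t,(437,200),12);print(p0)
for (q) in [(p0[0],p0[1],0.)]:
    jp,r=fit(J,q);print("jig",jp.round(3));print(r.round(1))
E
python3 fit1.py
```

```text
[ 552.82523382 -296.26667073   12.        ]
jig [ 5.51879e+02 -2.89484e+02  1.40000e-02]
[[ 0.6 -0.8]
 [-0.1  0.3]
 [ 0.3 -1.1]
 [-0.1  0. ]
 [-0.4  0.2]
 [-0.1 -0.1]
 [-3.6 -0. ]
 [-2.6 -0.2]
 [-0.4 -0.7]
 [-0.7 -1.4]
 [-2.1 -1. ]
 [ 1.8 -2.4]]
```

```bash
cat > ov.py <<'E'
from h import *
def rect(x0,x1,y0,y1,z): return [(x0,y0,z),(x1,y0,z),(x1,y1,z),(x0,y1,z)]
def jl(pl=0,kn=0.):
    k=np.array(rect(-8,8,-31,31,0.));c,s=np.cos(kn),np.sin(kn)
    k=np.c_[c*k[:,0]-s*k[:,1],s*k[:,0]+c*k[:,1],0*k[:,0]+118+pl]
    return [rect(-80,80,-75,50,12),rect(-80,80,-75,50,0),rect(-34,34,-45,50,52),k]
def dual(tf,sf,tw,sw,items,out,n=400):
    # tw=(x0,y0,w)
    ims=[]
    for c,w in((tf,tw),(sf,sw)):
        x,y,d=w;a=c["frame"][y:y+d,x:x+d,::-1];sc=n/d
        a=cv2.resize(a,(n,n),interpolation=cv2.INTER_CUBIC).copy()
        for pose,loops,col in items: overlay(a,c,pose,loops,sc,x,y,col)
        ims.append(a)
    cv2.imwrite(out,np.hstack(ims))
E
python3 - <<'E'
from ov import *
t=camera("top");s=camera("scene")
dual(t,s,(395,160,85),(198,120,75),[((551.9,-289.5,.014),jl(),(0,255,255))],"pics/ov1.png")
E
```

```text
(no output)
```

View pics/ov1.png

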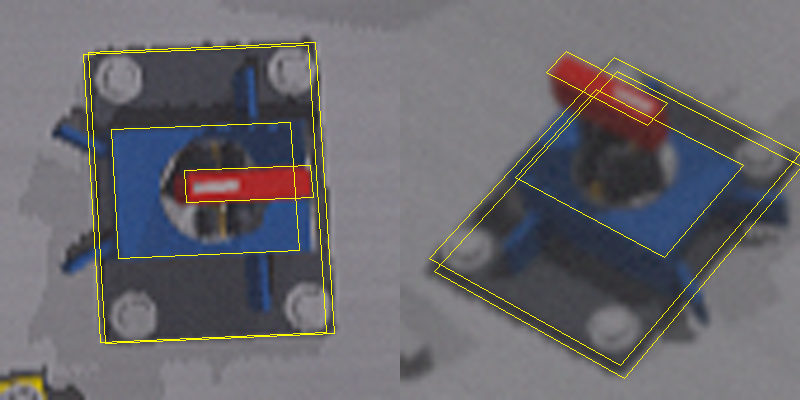

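Emit:
apply_moves([
  [0.033,0.0185,0,0,0,0.114,0],
  [0.033,0.0185,0,0,0,0.114,0],
  [0.033,0.0185,0,0,0,0.114,0],
  [0.033,0.0185,0,0,0,0.114,0],
  [0.033,0.0185,0,0,0,0.114,0],
], squeeze=60)

```text
time: 0.8
tcp_pos: [392.1, -380.0, 244.6]
orientation: [0.681, -0.191, 0.19, -0.681]
contact_force: [-0.5, 0.2, 0.3]
width: 85.7
```

Emit:
apply_moves([
  [0.032,0.018,0,0,0,0.114,0],
  [0.032,0.018,0,0,0,0.114,0],
  [0.032,0.018,0,0,0,0.114,0],
  [0.032,0.018,0,0,0,0.114,0],
  [0.032,0.018,0,0,0,0.114,0],
])

```text
time: 1.3
tcp_pos: [558.5, -285.0, 244.2]
orientation: [0.707, 0.017, -0.018, -0.706]
contact_force: [-0.4, -0.4, 0.1]
width: 85.4
```

```bash
cat >> h.py <<'E'
from scipy.spatial.transform import Rotation as R
def st(goal=None,yaw=None):
    s=read_state();M=R.from_quat(s["orientation"]).as_matrix()
    a=np.arctan2(M[1,0],M[0,0]);print("t",s["time"],"tcp",s["tcp_pos"].round(1),"yaw",a.round(4),"ydir",M[:,1].round(4),"F",s["contact_force"].round(1),"w",round(s["width"],1),"q6",s["q"][5].round(2))
    if goal is not None: print("d",(np.array(goal)-s["tcp_pos"]).round(1))
    if yaw is not None:
        g=R.from_matrix(np.array([[np.cos(yaw),0,-np.sin(yaw)],[np.sin(yaw),0,np.cos(yaw)],[0,-1,0]]).T if 0 else np.column_stack([[np.cos(yaw),np.sin(yaw),0],[0,0,-1],[-np.sin(yaw),np.cos(yaw),0]]))
        print("rot",(g*R.from_quat(s["orientation"]).inv()).as_rotvec().round(4))
E
python3 - <<'E'
from h import *
st((551.9,-289.5,105),.014)
E
```

```text
t 1.3 tcp [ 558.5 -285.   244.2] yaw 0.0501 ydir [-0.001  -0.0013 -1.    ] F [-0.4 -0.4  0.1] w 85.4 q6 -0.58
d [  -6.6   -4.5 -139.2]
rot [ 0.0013 -0.001  -0.0361]
```

Emit:
apply_moves([
  [-0.0066,-0.0045,-0.04,0.0013,-0.001,-0.036,0],
  [0,0,-0.04,0,0,0,0.4],
  [0,0,-0.014,0,0,0,0.6],
  [0,0,0,0,0,0,0.6],
])

```text
time: 1.7
tcp_pos: [556.3, -285.6, 148.4]
orientation: [0.707, 0.01, -0.007, -0.707]
contact_force: [0.3, -0.4, -0.2]
width: 43.9
```

```bash
python3 - <<'E'
from ov import *
st((551.9,-289.5,105),.014)
t=camera("top");s=camera("scene")
dual(t,s,(395,140,110),(190,90,110),[],"pics/a1.png")
E
```

```text
t 1.7 tcp [ 556.3 -285.6  148.4] yaw 0.0238 ydir [ 3.4e-03 -9.0e-04 -1.0e+00] F [ 0.3 -0.4 -0.2] w 43.9 q6 -0.56
d [ -4.4  -3.9 -43.4]
rot [ 0.0009  0.0034 -0.0098]
```

View pics/a1.png

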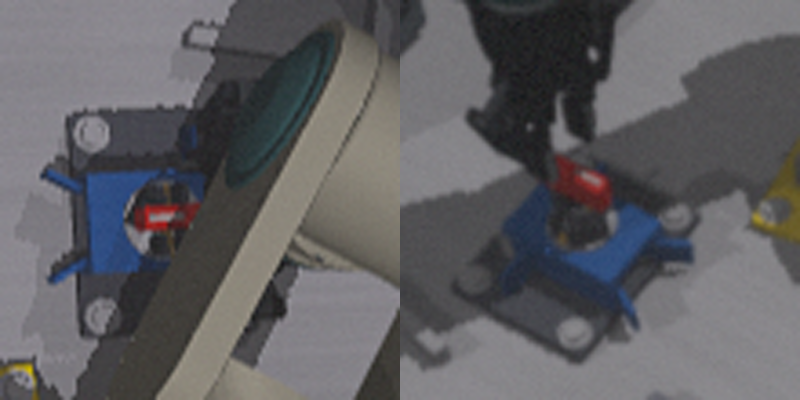

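Emit:
apply_moves([
  [-0.0044,-0.0039,-0.01,0.001,0.0034,-0.01,0.6],
  [0,0,-0.02,0,0,0,0.6],
  [0,0,-0.013,0,0,0,0.6],
  [0,0,0,0,0,0,0.6],
])

```text
time: 2.2
tcp_pos: [554.0, -293.5, 113.7]
orientation: [0.71, 0.008, 0.001, -0.704]
contact_force: [-0.1, 0.2, -0.9]
width: 34.0
```

```bash
python3 - <<'E'
from ov import *
st((551.9,-289.5,105),.014)
E
```

```text
t 2.2 tcp [ 554.  -293.5  113.7] yaw 0.0103 ydir [ 0.0134 -0.0086 -0.9999] F [-0.1  0.2 -0.9] w 34.0 q6 -0.56
d [-2.1  4.  -8.7]
rot [0.0086 0.0134 0.0038]
```

Emit:
apply_moves([
  [-0.002,0.004,-0.006,0.0086,0.0134,0.004,0.6],
  [0,0,-0.003,0,0,0,0.6],
])

```text
time: 2.4
tcp_pos: [552.3, -290.0, 106.2]
orientation: [0.707, 0.005, -0.004, -0.707]
contact_force: [0.3, 0.6, -1.3]
width: 34.2
```

```bash
python3 - <<'E'
from ov import *
st((551.9,-289.5,105),.014)
E
```

```text
t 2.4 tcp [ 552.3 -290.   106.2] yaw 0.0138 ydir [ 1.2e-03 -8.0e-04 -1.0e+00] F [ 0.3  0.6 -1.3] w 34.2 q6 -0.56
d [-0.4  0.5 -1.2]
rot [0.0008 0.0012 0.0002]
```

Close on the knob.

Emit:
apply_moves([
  [0,0,0,0,0,0,1],
  [0,0,0,0,0,0,1],
  [0,0,0,0,0,0,1],
  [0,0,0,0,0,0,1],
], squeeze=80)

```text
time: 2.8
tcp_pos: [552.3, -289.8, 106.8]
orientation: [0.707, 0.005, -0.005, -0.707]
contact_force: [-0.4, 0.9, -1.4]
width: 14.5
```

```bash
python3 - <<'E'
from ov import *
st((551.9,-289.5,105),.014)
E
```

```text
t 2.8 tcp [ 552.3 -289.8  106.8] yaw 0.0141 ydir [ 9.e-04 -9.e-04 -1.e+00] F [-0.4  0.9 -1.4] w 14.5 q6 -0.56
d [-0.4  0.3 -1.8]
rot [ 0.0009  0.0009 -0.0001]
```

Emit:
apply_moves([
  [0,0,0.01,0,0,0,1],
  [0,0,0.012,0,0,0,1],
  [0,0,0.009,0,0,0,1],
  [0,0,0,0,0,0,1],
])

```text
time: 3.2
tcp_pos: [552.1, -289.8, 136.5]
orientation: [-0.707, -0.005, 0.005, 0.707]
contact_force: [3.2, -2.4, -12.5]
width: 14.6
```

```bash
python3 - <<'E'
from ov import *
st((552.3,-289.8,136.8),.014)
E
```

```text
t 3.2 tcp [ 552.1 -289.8  136.5] yaw 0.0139 ydir [-8.e-04  3.e-04 -1.e+00] F [  3.2  -2.4 -12.5] w 14.6 q6 -0.56
d [ 0.2 -0.   0.3]
rot [-0.0003 -0.0008  0.0001]
```

Force −12.5 N matches the spring at ~0.03. Turn +1.05.

Emit:
apply_moves([
  [0,0,0,0,0,0.13,1],
  [0,0,0,0,0,0.13,1],
  [0,0,0,0,0,0.13,1],
  [0,0,0,0,0,0.13,1],
])

```text
time: 3.6
tcp_pos: [552.6, -289.5, 134.3]
orientation: [-0.68, -0.193, 0.193, 0.681]
contact_force: [5.1, -2.9, -11.0]
width: 14.6
```

```bash
python3 - <<'E'
from ov import *
st((552.3,-289.8,136.8),1.064)
E
```

```text
t 3.6 tcp [ 552.6 -289.5  134.3] yaw 0.552 ydir [-2.e-04  8.e-04 -1.e+00] F [  5.1  -2.9 -11. ] w 14.6 q6 -1.09
d [-0.3 -0.3  2.5]
rot [-7.00e-04 -4.00e-04  5.12e-01]
```

Emit:
apply_moves([
  [0,0,0.0025,0,0,0.13,1],
  [0,0,0.001,0,0,0.13,1],
  [0,0,0.001,0,0,0.13,1],
  [0,0,0.001,0,0,0.13,1],
])

```text
time: 4.0
tcp_pos: [553.1, -289.0, 136.8]
orientation: [-0.603, -0.368, 0.368, 0.605]
contact_force: [5.2, -3.1, -11.9]
width: 14.5
```

```bash
python3 - <<'E'
from ov import *
st((552.3,-289.8,136.8),1.064)
E
```

```text
t 4.0 tcp [ 553.1 -289.   136.8] yaw 1.0947 ydir [-8.e-04  2.e-03 -1.e+00] F [  5.2  -3.1 -11.9] w 14.5 q6 -1.64
d [-0.8 -0.8 -0. ]
rot [-0.002  -0.0008 -0.0307]
```

Turn back slightly, lower toward the parking height (~+0.021 → TCP 127), then release.

Emit:
apply_moves([
  [-0.0008,-0.0008,0,-0.002,-0.001,-0.025,1],
  [0,0,-0.005,0,0,0,1],
  [0,0,-0.005,0,0,0,1],
  [0,0,0,0,0,0,1],
])

```text
time: 4.4
tcp_pos: [553.2, -289.2, 127.8]
orientation: [0.608, 0.363, -0.361, -0.607]
contact_force: [1.6, 0.5, -8.8]
width: 14.3
```

```bash
python3 - <<'E'
from ov import *
st((552.3,-289.8,136.8),1.064)
E
```

```text
t 4.4 tcp [ 553.2 -289.2  127.8] yaw 1.0744 ydir [ 2.9e-03  5.0e-04 -1.0e+00] F [ 1.6  0.5 -8.8] w 14.3 q6 -1.62
d [-0.9 -0.6  9. ]
rot [-0.0005  0.0029 -0.0104]
```

Emit:
apply_moves([
  [0,0,0,0,0,0,0.5],
  [0,0,0,0,0,0,0.5],
  [0,0,0.02,0,0,0,0.4],
  [0,0,0.04,0,0,0,0],
  [0,0,0.045,0,0,0,0],
])

```text
time: 4.9
tcp_pos: [550.5, -288.0, 232.0]
orientation: [-0.605, -0.361, 0.363, 0.61]
contact_force: [0.6, -0.9, 0.3]
width: 77.8
```

Emit:
apply_moves([
  [0,0.05,0,0,0,-0.13,0],
  [0,0.05,0,0,0,-0.13,0],
  [0,0.05,0,0,0,-0.13,0],
  [0,0.05,0,0,0,-0.13,0],
])

```text
time: 5.3
tcp_pos: [551.9, -92.0, 246.2]
orientation: [0.686, 0.189, -0.181, -0.679]
contact_force: [1.2, 0.0, 0.2]
width: 85.5
```

```bash
cat > tube.py <<'E'
from ov import *
t=camera("top");s=camera("scene")
st()
dual(t,s,(395,160,85),(198,110,85),[((552.4,-289.7,.014),jl(21,1.05),(0,255,255))],"pics/a2.png")
dual(t,s,(210,180,60),(380,180,75),[],"pics/t2.png")
E
python3 tube.py
```

```text
t 5.4 tcp [552.4 -88.5 246.8] yaw 0.5364 ydir [ 0.0141 -0.0062 -0.9999] F [-0.4 -1.2  0.4] w 85.4 q6 -0.76
```

View pics/a2.png

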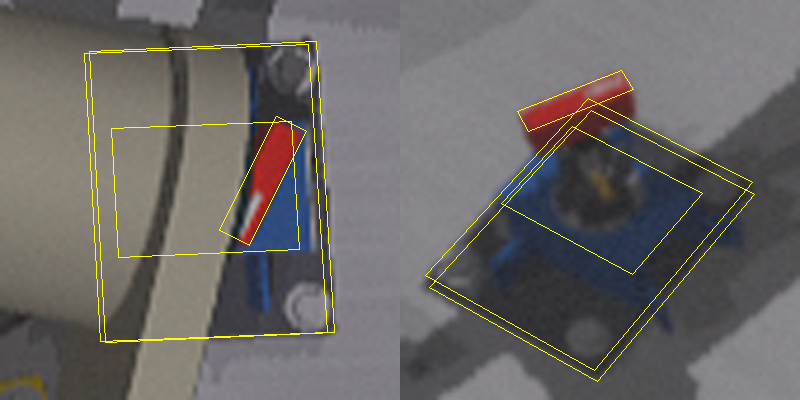

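View pics/t2.png

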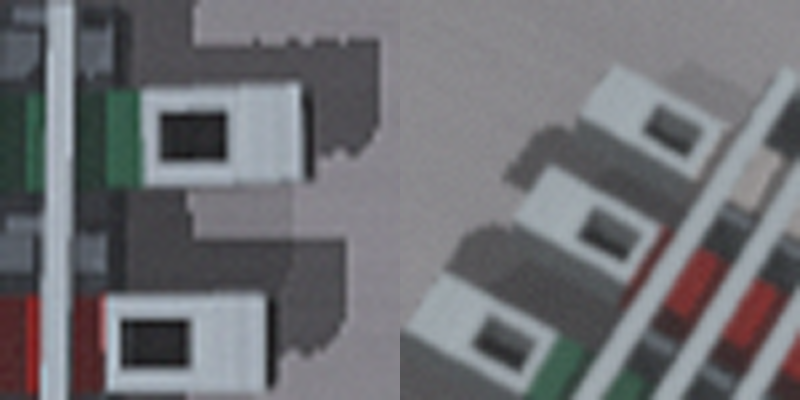

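```bash
python3 - <<'E'
from ov import *
t=camera("top");s=camera("scene")
O=[]
for P,uv in [((18,-100,54),(268,292)),((-18,-100,54),(268,386)),((18,-40,54),(105,295)),((-18,-40,54),(105,391))]: O.append((t,P,tcrop(uv,210,180,400/60)))
for P,uv in [((-18,-100,54),(548,165)),((18,-100,54),(514,218)),((-18,-40,54),(668,230)),((18,-40,54),(632,285))]: O.append((s,P,tcrop(uv,380,180,400/75,400)))
p,r=fit(O,(490,150,0.));print(p.round(3));print(r.round(1))
tl=lambda z:[rect(-18,18,-100,-40,z),rect(-10,10,-72,-46,z),rect(-18,18,-100,100,z)]
dual(t,s,(170,180,100),(380,180,100),[(p,tl(54),(0,255,255))],"pics/t3.png")
print(read_state()["time"])
E
```

```text
[ 4.90127e+02  2.83120e+02 -1.20000e-02]
[[-0.7 -0.2]
 [-0.7  0.3]
 [-0.5 -0.2]
 [-0.5 -0. ]
 [ 0.  -0.3]
 [-0.3  0.2]
 [-1.1 -0.9]
 [-0.8 -0.5]]
5.5
```

View pics/t3.png

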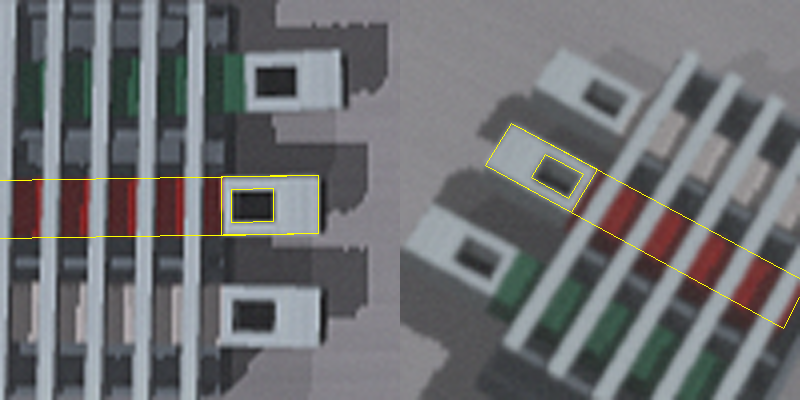

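Emit:
apply_moves([
  [-0.01,0.048,0,0,0,-0.12,0.3],
  [-0.01,0.048,0,0,0,-0.12,0.3],
  [-0.01,0.048,0,0,0,-0.12,0.3],
  [-0.01,0.048,0,0,0,-0.12,0.3],
  [-0.01,0.048,0,0,0,-0.06,0.3],
])

```text
time: 6.0
tcp_pos: [502.4, 141.4, 247.0]
orientation: [0.713, -0.01, 0.015, -0.701]
contact_force: [0.5, -0.3, 0.3]
width: 60.1
```

```bash
python3 - <<'E'
from ov import *
t=camera("top")
print(back(t,(380,175),10),back(t,(325,153),10))
st((489.2,208,37),-.012)
E
```

```text
[ 622.02764754 -152.04898459   10.        ] [683.810617   -10.77807235  10.        ]
t 6.05 tcp [500.7 147.8 247.1] yaw -0.0315 ydir [ 0.0069 -0.0132 -0.9999] F [-1.4  4.7  0.7] w 59.9 q6 0.25
d [ -11.5   60.2 -210.1]
rot [0.0131 0.007  0.0195]
```

Emit:
apply_moves([
  [-0.0115,0.04,0,0.013,0.007,0.0195,0.33],
  [0,0.018,-0.045,0,0,0,0.33],
  [0,0,-0.045,0,0,0,0.33],
  [0,0,-0.04,0,0,0,0.33],
  [0,0,0,0,0,0,0.33],
])

```text
time: 6.55
tcp_pos: [491.9, 204.9, 116.8]
orientation: [-0.707, 0.0, -0.006, 0.708]
contact_force: [-0.5, 0.3, -0.4]
width: 57.3
```

```bash
python3 - <<'E'
from ov import *
st((489.2,208,37),-.012)
E
```

```text
t 6.55 tcp [491.9 204.9 116.8] yaw -0.0086 ydir [ 0.0073  0.0012 -1.    ] F [-0.5  0.3 -0.4] w 57.3 q6 0.33
d [ -2.7   3.1 -79.8]
rot [-0.0012  0.0073 -0.0034]
```

Emit:
apply_moves([
  [-0.0027,0.0031,-0.02,-0.001,0.007,-0.003,0.33],
  [0,0,-0.03,0,0,0,0.33],
  [0,0,-0.018,0,0,0,0.33],
  [0,0,0,0,0,0,0.33],
])

```text
time: 6.95
tcp_pos: [495.6, 204.6, 55.6]
orientation: [-0.706, 0.002, -0.009, 0.708]
contact_force: [-0.1, -0.1, 0.1]
width: 57.6
```

```bash
python3 - <<'E'
from ov import *
st((489.2,208,37),-.012)
t=camera("top");s=camera("scene")
dual(t,s,(170,180,100),(380,150,130),[],"pics/t4.png")
E
```

```text
t 6.95 tcp [495.6 204.6  55.6] yaw -0.015 ydir [ 0.0095  0.0022 -1.    ] F [-0.1 -0.1  0.1] w 57.6 q6 0.34
d [ -6.4   3.4 -18.6]
rot [-0.0022  0.0095  0.0029]
```

View pics/t4.png

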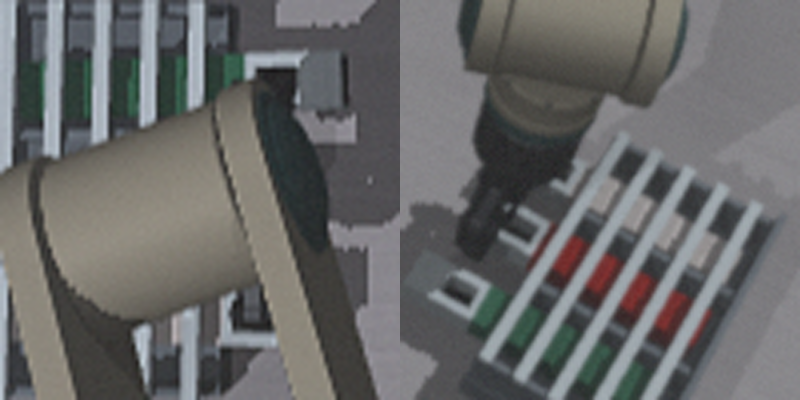

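Emit:
apply_moves([
  [-0.0065,0.0034,-0.004,-0.002,0.0095,0.003,0.33],
  [-0.001,0,-0.014,0,0,0,0.33],
  [0,0,0,0,0,0,0.33],
])

```text
time: 7.35
tcp_pos: [491.7, 209.2, 43.9]
orientation: [-0.706, 0.001, -0.008, 0.709]
contact_force: [-0.2, -0.8, -0.8]
width: 57.3
```

```bash
python3 - <<'E'
from ov import *
st((489.2,208,37),-.012)
E
```

```text
t 7.35 tcp [491.7 209.2  43.9] yaw -0.0123 ydir [ 0.0108  0.004  -0.9999] F [-0.2 -0.8 -0.8] w 57.3 q6 0.35
d [-2.5 -1.2 -6.9]
rot [-0.004   0.0108  0.0003]
```

Emit:
apply_moves([
  [-0.0025,-0.001,-0.005,-0.004,0.011,0,0.33],
  [-0.0005,0,-0.003,0,0.002,0,0.33],
  [0,0,0,0,0,0,0.33],
])

```text
time: 7.65
tcp_pos: [488.5, 208.4, 35.7]
orientation: [0.707, -0.005, 0.003, -0.707]
contact_force: [-0.7, 0.4, -0.5]
width: 57.1
```

```bash
python3 - <<'E'
from ov import *
st((489.2,208,37),-.012)
E
```

```text
t 7.65 tcp [488.5 208.4  35.7] yaw -0.0118 ydir [-2.8e-03 -2.0e-04 -1.0e+00] F [-0.7  0.4 -0.5] w 57.1 q6 0.34
d [ 0.7 -0.4  1.3]
rot [ 0.0002 -0.0028 -0.0002]
```

Emit:
apply_moves([
  [0.0007,0,0.001,0,-0.003,0,1],
  [0,0,0,0,0,0,1],
  [0,0,0,0,0,0,1],
  [0,0,0,0,0,0,1],
], squeeze=80)

```text
time: 8.05
tcp_pos: [489.4, 208.4, 37.0]
orientation: [0.707, -0.004, 0.004, -0.707]
contact_force: [0.8, -0.4, -0.6]
width: 34.9
```

```bash
python3 - <<'E'
from ov import *
st((489.2,208,37),-.012)
E
```

```text
t 8.05 tcp [489.4 208.4  37. ] yaw -0.0116 ydir [ 4.e-04 -3.e-04 -1.e+00] F [ 0.8 -0.4 -0.6] w 34.9 q6 0.35
d [-0.2 -0.4 -0. ]
rot [ 0.0003  0.0004 -0.0004]
```

Emit:
apply_moves([
  [0,0,0.002,0,0,0,1],
  [0,-0.025,0,0,0,0,1],
  [-0.0005,-0.03,0,0,0,0,1],
  [-0.0005,-0.03,0,0,0,0,1],
])

```text
time: 8.45
tcp_pos: [486.9, 123.5, 37.8]
orientation: [0.708, -0.003, 0.001, -0.707]
contact_force: [0.7, -0.7, -2.3]
width: 35.3
```

```bash
python3 - <<'E'
from ov import *
st((487.5,60,39),-.012)
E
```

```text
t 8.45 tcp [486.9 123.5  37.8] yaw -0.0057 ydir [-0.0021 -0.0013 -1.    ] F [ 0.7 -0.7 -2.3] w 35.3 q6 0.18
d [  0.6 -63.5   1.2]
rot [ 0.0012 -0.0021 -0.0063]
```

Emit:
apply_moves([
  [0.0005,-0.03,0.001,0.001,-0.002,-0.006,1],
  [0,-0.03,0.001,0,0,0,1],
  [0,-0.015,0.001,0,0,0,1],
  [0,0,0.0,0,0,0,1],
])

```text
time: 8.85
tcp_pos: [485.4, 42.2, 39.4]
orientation: [0.708, -0.006, 0.004, -0.706]
contact_force: [-0.2, -0.1, -2.5]
width: 35.2
```

```bash
python3 - <<'E'
from ov import *
st((487.5,60,39),-.012)
t=camera("top");s=camera("scene")
dual(t,s,(190,150,150),(340,120,170),[],"pics/t5.png")
E
```

```text
t 8.85 tcp [485.4  42.2  39.4] yaw -0.0147 ydir [-0.0036 -0.0028 -1.    ] F [-0.2 -0.1 -2.5] w 35.2 q6 0.03
d [ 2.1 17.8 -0.4]
rot [ 0.0028 -0.0036  0.0027]
```

View pics/t5.png

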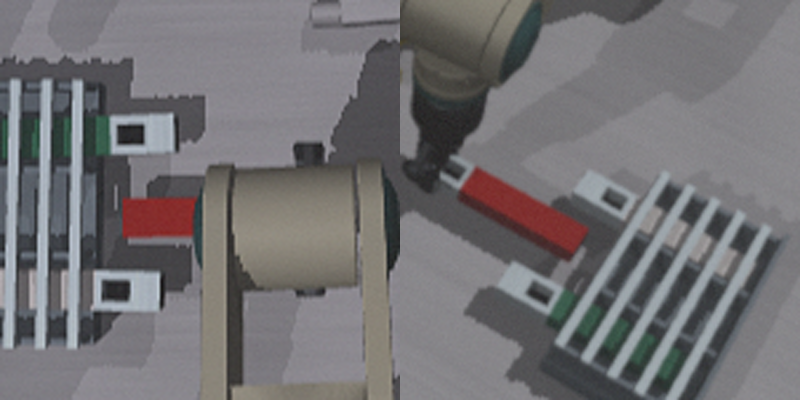

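Emit:
apply_moves([
  [0.002,-0.04,0.005,0.003,-0.003,0.003,1],
  [0.005,-0.035,0.015,0,0,0,1],
  [0.025,-0.035,0.015,0,0,0.007,1],
  [0.025,-0.035,0.015,0,0,0.007,1],
  [0.0,-0.01,0,0,0,0,1],
])

```text
time: 9.45
tcp_pos: [543.3, -109.3, 89.8]
orientation: [-0.706, -0.005, 0.007, 0.708]
contact_force: [0.6, 1.6, -2.5]
width: 34.7
```

```bash
python3 - <<'E'
from ov import *
st((545,-130,14),.014)
t=camera("top");s=camera("scene")
print(back(t,(410,240),12),back(t,(356,245),12))
dual(t,s,(240,100,200),(200,50,220),[],"pics/t6.png")
E
```

```text
t 9.45 tcp [ 543.3 -109.3   89.8] yaw 0.0161 ydir [-0.0032  0.0023 -1.    ] F [ 0.6  1.6 -2.5] w 34.7 q6 -0.28
d [  1.7 -20.7 -75.8]
rot [-0.0023 -0.0032 -0.0021]
[ 452.0949112  -222.38220596   12.        ] [443.10916499 -83.47373247  12.        ]
```

View pics/t6.png

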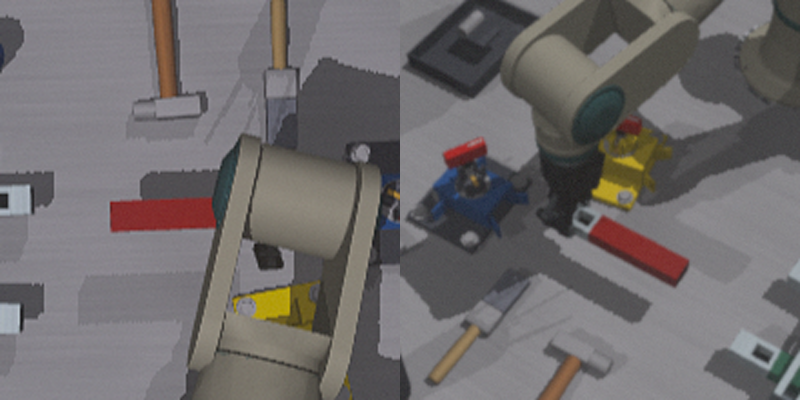

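Emit:
apply_moves([
  [0.0015,-0.02,-0.025,-0.002,-0.003,-0.002,1],
  [0,0,-0.025,0,0,0,1],
  [0,0,-0.012,0,0,0,1],
  [0,0,0,0,0,0,1],
])

```text
time: 9.95
tcp_pos: [539.9, -120.9, 20.9]
orientation: [-0.705, -0.003, 0.011, 0.709]
contact_force: [0.2, -0.6, -2.8]
width: 34.9
```

```bash
python3 - <<'E'
from ov import *
st((545,-130,14),.014)
E
```

```text
t 9.95 tcp [ 539.9 -120.9   20.9] yaw 0.0199 ydir [-0.0102  0.0055 -0.9999] F [ 0.2 -0.6 -2.8] w 34.9 q6 -0.31
d [ 5.1 -9.1 -6.9]
rot [-0.0056 -0.0102 -0.0059]
```

Emit:
apply_moves([
  [0,0,-0.003,-0.0056,-0.01,-0.006,1],
  [0,0,-0.003,0,0,0,1],
  [0,0,-0.002,0,0,0,1],
])

```text
time: 10.25
tcp_pos: [540.6, -118.8, 14.3]
orientation: [0.707, 0.007, -0.005, -0.707]
contact_force: [1.1, 0.3, -3.7]
width: 34.7
```

```bash
python3 - <<'E'
from ov import *
st((545,-130,14),.014)
E
```

```text
t 10.25 tcp [ 540.6 -118.8   14.3] yaw 0.0161 ydir [ 2.6e-03 -7.0e-04 -1.0e+00] F [ 1.1  0.3 -3.7] w 34.7 q6 -0.3
d [  4.4 -11.2  -0.3]
rot [ 0.0007  0.0026 -0.0021]
```

Emit:
apply_moves([
  [0,0,-0.002,0,0,0,1],
  [0,0,-0.002,0,0,0,1],
])

```text
time: 10.45
tcp_pos: [541.1, -118.7, 13.2]
orientation: [0.708, 0.007, -0.005, -0.707]
contact_force: [-11.8, 2.2, 17.7]
width: 34.7
```

Emit:
apply_moves([
  [0,0,0.0015,0,0,0,1],
  [0,0,0,0,0,0,0.4],
  [0,0,0,0,0,0,0.33],
  [0,0,0,0,0,0,0.33],
  [0,0,0,0,0,0,0.33],
])

```text
time: 10.95
tcp_pos: [543.4, -119.3, 17.9]
orientation: [0.708, 0.009, -0.002, -0.706]
contact_force: [-0.4, 0.1, 0.6]
width: 57.2
```

Emit:
apply_moves([
  [0,0,0.02,0,0,0,0.33],
  [0,0,0.04,0,0,0,0.33],
  [0,0,0.04,0,0,0,0.33],
  [0,0.04,0.04,0,0,0,0.33],
  [0,0.04,0,0,0,0,0.33],
])

```text
time: 11.45
tcp_pos: [541.6, -45.5, 156.3]
orientation: [0.707, 0.005, -0.001, -0.707]
contact_force: [-0.1, -0.9, -0.4]
width: 57.4
```

```bash
python3 - <<'E'
from ov import *
st()
t=camera("top");s=camera("scene")
dual(t,s,(280,140,130),(260,120,150),[],"pics/t7.png")
E
```

```text
t 11.45 tcp [541.6 -45.5 156.3] yaw 0.0088 ydir [ 6.8e-03 -5.0e-04 -1.0e+00] F [-0.1 -0.9 -0.4] w 57.4 q6 -0.16
```

View pics/t7.png

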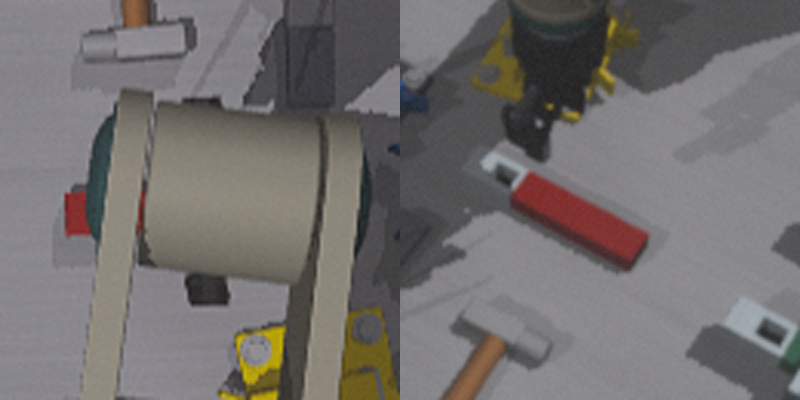

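Emit:
apply_moves([
  [0,0.03,-0.02,0.0005,0.0068,0.006,0.33],
  [0,0.03,-0.04,0,0,0,0.33],
  [0,0.0,-0.03,0,0,0,0.33],
  [0,0,0,0,0,0,0.33],
])

```text
time: 11.95
tcp_pos: [539.6, 19.1, 59.4]
orientation: [-0.707, -0.006, 0.01, 0.707]
contact_force: [-0.5, 0.6, -1.2]
width: 57.0
```

```bash
python3 - <<'E'
from ov import *
st((541,16,16),.015)
t=camera("top");s=camera("scene")
tl=lambda z:[rect(-18,18,-100,-40,z),rect(-10,10,-72,-46,z),rect(-18,18,-100,100,z)]
dual(t,s,(280,160,130),(310,140,120),[((541,-44,.015),tl(24),(0,255,255))],"pics/t8.png")
E
```

```text
t 11.95 tcp [539.6  19.1  59.4] yaw 0.0221 ydir [-4.9e-03  9.0e-04 -1.0e+00] F [-0.5  0.6 -1.2] w 57.0 q6 -0.06
d [  1.4  -3.1 -43.4]
rot [-0.0009 -0.0049 -0.0071]
```

View pics/t8.png

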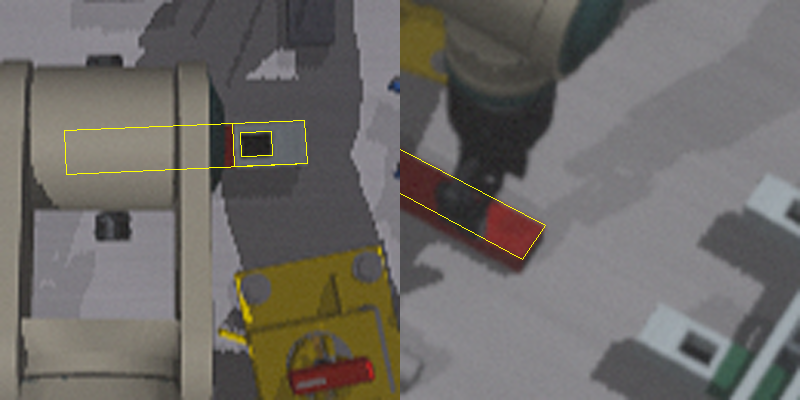

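Emit:
apply_moves([
  [0.0014,-0.003,-0.015,-0.001,-0.005,-0.007,0.33],
  [0,0,-0.018,0,0,0,0.33],
  [0,0,0,0,0,0,0.33],
])

```text
time: 12.35
tcp_pos: [547.6, 12.9, 37.0]
orientation: [0.707, 0.01, 0.002, -0.707]
contact_force: [0.5, 0.5, 0.6]
width: 57.4
```

```bash
python3 - <<'E'
from ov import *
st((541,16,16),.015)
E
```

```text
t 12.35 tcp [547.6  12.9  37. ] yaw 0.0111 ydir [ 0.0176 -0.0011 -0.9998] F [0.5 0.5 0.6] w 57.4 q6 -0.05
d [ -6.6   3.1 -21. ]
rot [0.0011 0.0176 0.0039]
```

Emit:
apply_moves([
  [-0.0066,0.003,-0.003,0.001,0.0176,0.004,0.33],
  [-0.001,0,-0.008,0,0,0,0.33],
])

```text
time: 12.55
tcp_pos: [542.4, 15.0, 30.4]
orientation: [0.707, 0.007, -0.003, -0.707]
contact_force: [-0.3, -0.9, 0.1]
width: 57.4
```

```bash
python3 - <<'E'
from ov import *
st((541,16,16),.015)
E
```

```text
t 12.55 tcp [542.4  15.   30.4] yaw 0.014 ydir [ 5.9e-03 -3.0e-04 -1.0e+00] F [-0.3 -0.9  0.1] w 57.4 q6 -0.05
d [ -1.4   1.  -14.4]
rot [0.0003 0.0059 0.0011]
```

Emit:
apply_moves([
  [-0.0014,0.001,-0.006,0,0.006,0.001,0.33],
  [-0.0005,0,-0.006,0,0.002,0,0.33],
  [0,0,-0.001,0,0,0,0.33],
])

```text
time: 12.85
tcp_pos: [540.6, 15.9, 17.4]
orientation: [0.707, 0.005, -0.006, -0.707]
contact_force: [-0.4, 0.6, 0.5]
width: 57.2
```

```bash
python3 - <<'E'
from ov import *
st((541,16,16),.015)
E
```

```text
t 12.85 tcp [540.6  15.9  17.4] yaw 0.015 ydir [-1.4e-03 -5.0e-04 -1.0e+00] F [-0.4  0.6  0.5] w 57.2 q6 -0.05
d [ 0.4  0.1 -1.4]
rot [ 0.0005 -0.0014  0.    ]
```

Emit:
apply_moves([
  [0,0,-0.0025,0,-0.001,0,0.33],
  [0,0,0,0,0,0,1],
  [0,0,0,0,0,0,1],
  [0,0,0,0,0,0,1],
  [0,0,0,0,0,0,1],
], squeeze=100)

```text
time: 13.35
tcp_pos: [540.8, 16.0, 15.0]
orientation: [0.707, 0.005, -0.005, -0.707]
contact_force: [0.2, -0.6, -0.4]
width: 34.1
```

```bash
python3 - <<'E'
from ov import *
st((541,16,27.5),.015)
E
```

```text
t 13.35 tcp [540.8  16.   15. ] yaw 0.0152 ydir [-2.e-04 -4.e-04 -1.e+00] F [ 0.2 -0.6 -0.4] w 34.1 q6 -0.05
d [ 0.2 -0.  12.5]
rot [ 0.0004 -0.0002 -0.0002]
```

Emit:
apply_moves([
  [0,0,0.01,0,0,0,1],
  [0.0035,0,0.006,0,0,0,1],
  [0.0037,0,0,0,0,-0.001,1],
  [0,0,0,0,0,0,1],
])

```text
time: 13.75
tcp_pos: [548.0, 16.2, 31.7]
orientation: [-0.707, -0.004, 0.006, 0.707]
contact_force: [0.2, 0.8, -2.7]
width: 34.3
```

```bash
python3 - <<'E'
from ov import *
st((548,16,30.5),.014)
t=camera("top");s=camera("scene")
tl=lambda z:[rect(-18,18,-100,-40,z),rect(-10,10,-72,-46,z),rect(-18,18,-100,100,z)]
z=read_state()["tcp_pos"][2]-15+24
dual(t,s,(340,150,130),(210,110,130),[((548,-44,.015),tl(z),(0,255,255)),((552.3,-289.7,.014),jl(21,1.05),(0,255,0))],"pics/t9.png")
E
```

```text
t 13.75 tcp [548.   16.2  31.7] yaw 0.0139 ydir [-1.7e-03  2.0e-04 -1.0e+00] F [ 0.2  0.8 -2.7] w 34.3 q6 -0.05
d [ 0.  -0.2 -1.2]
rot [-0.0002 -0.0017  0.0001]
```

View pics/t9.png

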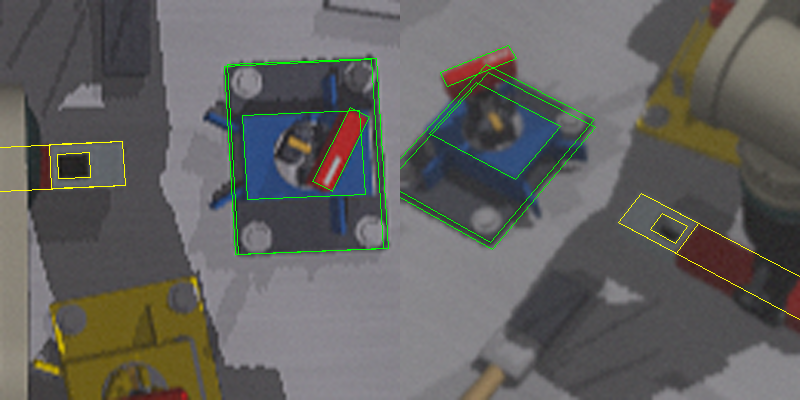

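Emit:
apply_moves([
  [0.0003,-0.02,-0.0005,0,-0.0017,0,1],
  [0.0003,-0.02,0,0,0,0,1],
  [0.0003,-0.02,0,0,0,0,1],
  [0,0,0,0,0,0,1],
])

```text
time: 14.25
tcp_pos: [547.4, -44.9, 29.5]
orientation: [-0.707, -0.004, 0.007, 0.707]
contact_force: [0.3, 0.2, -3.4]
width: 34.1
```

```bash
cat > line.py <<'E'
from ov import *
import sys
s=read_state();y=s["tcp_pos"][1];g=float(sys.argv[1])
print("dx to line now",round(552.3-.014*(y+289.7)-s["tcp_pos"][0],2))
st((552.3-.014*(g+289.7),g,float(sys.argv[2])),.014)
E
python3 line.py -80 30.5
```

```text
dx to line now 1.49
t 14.25 tcp [547.4 -44.9  29.5] yaw 0.016 ydir [-3.4e-03  7.0e-04 -1.0e+00] F [ 0.3  0.2 -3.4] w 34.1 q6 -0.17
d [  2.  -35.1   1. ]
rot [-0.0007 -0.0034 -0.002 ]
```

Emit:
apply_moves([
  [0.0015,-0.008,0.001,-0.0007,-0.0034,-0.002,1],
  [0.0005,-0.012,0.0003,0,-0.0007,0,1],
  [0.0005,-0.01,0.0003,0,0,0,1],
  [0,0,0,0,0,0,1],
])

```text
time: 14.65
tcp_pos: [549.6, -76.3, 30.6]
orientation: [-0.707, -0.005, 0.005, 0.707]
contact_force: [-0.3, 0.1, -2.9]
width: 33.6
```

```bash
python3 line.py -100 30.5
```

```text
dx to line now -0.3
t 14.65 tcp [549.6 -76.3  30.6] yaw 0.0146 ydir [-3.e-04  4.e-04 -1.e+00] F [-0.3  0.1 -2.9] w 33.6 q6 -0.22
d [  0.  -23.7  -0.1]
rot [-0.0004 -0.0003 -0.0006]
```

```bash
python3 - <<'E'
from ov import *
t=camera("top");s=camera("scene")
tl=lambda z:[rect(-18,18,-100,-40,z),rect(-10,10,-72,-46,z),rect(-18,18,-100,100,z)]
dual(t,s,(375,150,100),(200,120,90),[((549.6+.8,-136.3,.0146),tl(39),(0,255,255)),((552.3,-289.7,.014),jl(21,1.05),(0,255,0))],"pics/t10.png")
E
```

```text
(no output)
```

View pics/t10.png

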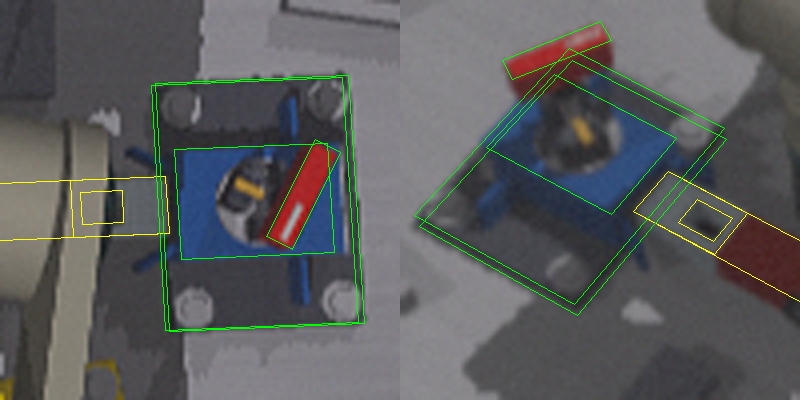

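Aligned, tip at the mouth. Continue in.

Emit:
apply_moves([
  [0.0,-0.008,0,-0.0004,0,0,1],
  [0.0004,-0.01,0.0003,0,-0.0007,0,1],
  [0.0004,-0.01,0.0003,0,-0.0007,0,1],
  [0,0,0,0,0,0,1],
])

```text
time: 15.15
tcp_pos: [550.3, -104.8, 31.1]
orientation: [-0.707, -0.006, 0.006, 0.707]
contact_force: [-0.8, 0.6, -3.0]
width: 34.3
```

```bash
python3 line.py -140 30
```

```text
dx to line now -0.62
t 15.15 tcp [ 550.3 -104.8   31.1] yaw 0.0167 ydir [ 8.e-04  6.e-04 -1.e+00] F [-0.8  0.6 -3. ] w 34.3 q6 -0.27
d [ -0.1 -35.2  -1.1]
rot [-0.0006  0.0008 -0.0027]
```

Emit:
apply_moves([
  [-0.0005,-0.01,-0.001,-0.0006,0.0008,-0.003,1],
  [0.0002,-0.01,0,0,0,0,1],
  [0.0002,-0.01,0,0,0,0,1],
  [0,0,0,0,0,0,1],
])

```text
time: 15.55
tcp_pos: [550.1, -137.9, 29.9]
orientation: [0.707, 0.004, -0.005, -0.707]
contact_force: [-0.7, -0.8, -2.4]
width: 34.3
```

```bash
python3 line.py -170 30
```

```text
dx to line now 0.06
t 15.55 tcp [ 550.1 -137.9   29.9] yaw 0.0128 ydir [-1.e-04 -2.e-04 -1.e+00] F [-0.7 -0.8 -2.4] w 34.3 q6 -0.32
d [  0.5 -32.1   0.1]
rot [ 0.0002 -0.0001  0.0012]
```

Emit:
apply_moves([
  [0.0002,-0.01,0,0,0,0.001,1],
  [0.0002,-0.01,0,0,0,0,1],
  [0.0002,-0.007,-0.0005,0,0,0,1],
  [0,0,0,0,0,0,1],
])

```text
time: 15.95
tcp_pos: [550.7, -167.5, 29.3]
orientation: [0.707, 0.005, -0.005, -0.707]
contact_force: [0.1, 0.3, -2.7]
width: 34.2
```

```bash
python3 line.py -175 28
```

```text
dx to line now -0.08
t 15.95 tcp [ 550.7 -167.5   29.3] yaw 0.0137 ydir [-2.e-04 -2.e-04 -1.e+00] F [ 0.1  0.3 -2.7] w 34.2 q6 -0.37
d [ 0.  -7.5 -1.3]
rot [ 0.0002 -0.0002  0.0003]
```

Lower onto the floor first (bottom now ~2 mm above), then push to the stop in small steps.

Emit:
apply_moves([
  [0,-0.003,-0.001,0,0,0,1],
  [0,-0.002,-0.0008,0,0,0,1],
  [0,-0.002,0,0,0,0,1],
])

```text
time: 16.25
tcp_pos: [550.7, -174.6, 27.3]
orientation: [-0.707, -0.005, 0.005, 0.707]
contact_force: [0.8, 0.3, -2.7]
width: 34.6
```

Emit:
apply_moves([
  [0,-0.0015,-0.0005,0,0,0,1],
  [0,-0.0015,0,0,0,0,1],
])

```text
time: 16.45
tcp_pos: [550.7, -174.7, 27.1]
orientation: [-0.705, -0.005, 0.006, 0.709]
contact_force: [-1.8, 8.3, -0.5]
width: 34.0
```

Emit:
apply_moves([
  [0,-0.002,0,0,0,0,1],
  [0,-0.002,0,0,0,0,1],
])

```text
time: 16.65
tcp_pos: [550.5, -174.8, 27.3]
orientation: [-0.703, -0.005, 0.007, 0.711]
contact_force: [-2.2, 10.8, 2.6]
width: 34.2
```

```bash
python3 line.py -175 27
```

```text
dx to line now 0.17
t 16.65 tcp [ 550.5 -174.8   27.3] yaw 0.0173 ydir [-0.0035  0.0122 -0.9999] F [-2.2 10.8  2.6] w 34.2 q6 -0.4
d [ 0.2 -0.2 -0.3]
rot [-0.0122 -0.0035 -0.0032]
```

Emit:
apply_moves([
  [0,-0.001,-0.0005,-0.012,-0.0035,-0.003,1],
  [0,-0.001,-0.0005,0,0,0,1],
])

```text
time: 16.85
tcp_pos: [550.7, -174.7, 26.9]
orientation: [-0.706, -0.005, 0.006, 0.708]
contact_force: [-3.5, 5.4, 2.2]
width: 33.9
```

```bash
python3 line.py -175 27
```

```text
dx to line now 0.0
t 16.85 tcp [ 550.7 -174.7   26.9] yaw 0.0158 ydir [-5.0e-04  2.7e-03 -1.0e+00] F [-3.5  5.4  2.2] w 33.9 q6 -0.39
d [ 0.  -0.3  0.1]
rot [-0.0027 -0.0005 -0.0018]
```

Seated. Release gently and lift.

Emit:
apply_moves([
  [0,0,0,0,0,0,0.45],
  [0,0,0,0,0,0,0.33],
  [0,0,0,0,0,0,0.33],
  [0,0,0.02,0,0,0,0.33],
  [0,0,0.04,0,0,0,0.33],
])

```text
time: 17.35
tcp_pos: [548.6, -174.9, 83.8]
orientation: [-0.706, -0.003, 0.008, 0.708]
contact_force: [0.4, 0.1, -0.1]
width: 57.5
```

Emit:
apply_moves([
  [0,0,0.045,0,0,0,0.33],
  [0,0.03,0.04,0,0,0,0.33],
  [0,0.05,0.03,0,0,0,0.33],
  [0,0.05,0,0,0,0,0.33],
  [0,0.05,0,0,0,0,0.33],
])

```text
time: 17.85
tcp_pos: [550.2, -3.8, 207.4]
orientation: [0.707, 0.004, 0.001, -0.707]
contact_force: [0.6, 0.5, -0.4]
width: 57.2
```

```bash
python3 - <<'E'
from ov import *
st((552.3,-289.7,200))
t=camera("top");s=camera("scene")
tl=lambda z:[rect(-18,18,-100,-40,z),rect(-10,10,-72,-46,z),rect(-18,18,-100,100,z)]
jp=(552.3,-289.7,.014);c=place(jp,(0,55,0))[0]
dual(t,s,(375,150,100),(200,110,120),[((c[0],c[1],.014),tl(36)[2:],(0,255,255))],"pics/t11.png")
E
```

```text
t 17.85 tcp [550.2  -3.8 207.4] yaw 0.0041 ydir [ 7.4e-03 -9.0e-04 -1.0e+00] F [ 0.6  0.5 -0.4] w 57.2 q6 -0.08
d [   2.1 -285.9   -7.4]
```

View pics/t11.png

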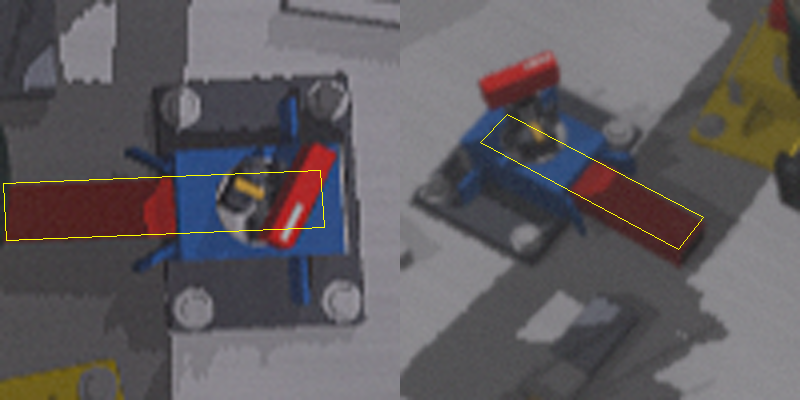

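Emit:
apply_moves([
  [0,-0.048,0,0,0,0.13,0.45],
  [0,-0.048,0,0,0,0.13,0.45],
  [0,-0.048,0,0,0,0.13,0.45],
  [0,-0.048,0,0,0,0.13,0.45],
  [0,-0.048,0,0,0,0.13,0.45],
])

```text
time: 18.45
tcp_pos: [550.3, -241.6, 209.3]
orientation: [-0.664, -0.245, 0.237, 0.665]
contact_force: [1.3, -0.7, 0.0]
width: 46.8
```

Emit:
apply_moves([
  [0,-0.03,0,0,0,0.13,0.45],
  [0,-0.008,0,0,0,0.13,0.45],
  [0,0,0,0,0,0.1,0.45],
  [0,0,0,0,0,0,0.45],
])

```text
time: 18.85
tcp_pos: [547.2, -292.0, 208.5]
orientation: [-0.609, -0.361, 0.355, 0.61]
contact_force: [-0.5, -0.3, -0.1]
width: 46.7
```

```bash
python3 - <<'E'
from ov import *
st((552.6,-289.5,127.5),1.066)
E
```

```text
t 18.85 tcp [ 547.2 -292.   208.5] yaw 1.0618 ydir [ 0.0072  0.0053 -1.    ] F [-0.5 -0.3 -0.1] w 46.7 q6 -1.61
d [  5.4   2.5 -81. ]
rot [-0.0054  0.0072  0.0042]
```

Emit:
apply_moves([
  [0.0054,0.0025,-0.015,-0.005,0.007,0.004,0.45],
  [0,0,-0.025,0,0,0,0.45],
  [0,0,0,0,0,0,0.45],
])

```text
time: 19.15
tcp_pos: [553.0, -289.3, 165.9]
orientation: [0.611, 0.357, -0.357, -0.61]
contact_force: [-0.7, 0.2, -1.0]
width: 47.0
```

```bash
python3 - <<'E'
from ov import *
st((552.6,-289.5,127.5),1.066)
E
```

```text
t 19.15 tcp [ 553.  -289.3  165.9] yaw 1.0589 ydir [-2.e-04 -1.e-03 -1.e+00] F [-0.7  0.2 -1. ] w 47.0 q6 -1.6
d [ -0.4  -0.2 -38.4]
rot [ 0.001  -0.0002  0.0071]
```

Emit:
apply_moves([
  [0,0,-0.015,0.001,0,0.007,0.45],
  [0,0,-0.015,0,0,0,0.45],
  [0,0,-0.006,0,0,0,0.45],
  [0,0,0,0,0,0,0.45],
])

```text
time: 19.55
tcp_pos: [553.7, -288.0, 127.2]
orientation: [-0.609, -0.359, 0.359, 0.609]
contact_force: [0.2, 0.8, 0.3]
width: 47.0
```

```bash
python3 - <<'E'
from ov import *
st((552.6,-289.5,127.5),1.066)
E
```

```text
t 19.55 tcp [ 553.7 -288.   127.2] yaw 1.0657 ydir [-4.e-04 -2.e-04 -1.e+00] F [0.2 0.8 0.3] w 47.0 q6 -1.6
d [-1.1 -1.5  0.3]
rot [ 0.0002 -0.0004  0.0003]
```

Emit:
apply_moves([
  [-0.0011,-0.0015,0,0,0,0,0.45],
  [0,0,0,0,0,0,1],
  [0,0,0,0,0,0,1],
  [0,0,0,0,0,0,1],
  [0,0,0,0,0,0,1],
], squeeze=80)

```text
time: 20.05
tcp_pos: [553.3, -289.7, 129.0]
orientation: [0.61, 0.36, -0.359, -0.608]
contact_force: [1.5, -0.1, -2.0]
width: 14.7
```

Emit:
apply_moves([
  [0,0,0.005,0,0,0,1],
  [0,0,0.005,0,0,0,1],
  [0,0,0,0,0,0,1],
])

```text
time: 20.35
tcp_pos: [553.1, -289.4, 135.5]
orientation: [-0.609, -0.359, 0.359, 0.609]
contact_force: [4.7, -2.0, -11.8]
width: 14.3
```

```bash
python3 - <<'E'
from ov import *
st((552.4,-289.7,137),.014)
E
```

```text
t 20.35 tcp [ 553.1 -289.4  135.5] yaw 1.0658 ydir [ 1.e-04  3.e-04 -1.e+00] F [  4.7  -2.  -11.8] w 14.3 q6 -1.61
d [-0.7 -0.3  1.5]
rot [-2.0000e-04  2.0000e-04 -1.0518e+00]
```

Emit:
apply_moves([
  [0,0,0.0025,0,0,0,1],
  [0,0,0.0007,0,0,-0.13,1],
  [0,0,0.0007,0,0,-0.13,1],
  [0,0,0.0007,0,0,-0.13,1],
  [0,0,0.0007,0,0,-0.13,1],
])

```text
time: 20.85
tcp_pos: [552.6, -289.9, 135.2]
orientation: [-0.682, -0.183, 0.185, 0.683]
contact_force: [4.5, -2.1, -10.9]
width: 14.4
```

```bash
python3 - <<'E'
from ov import *
st((552.4,-289.7,137),.014)
E
```

```text
t 20.85 tcp [ 552.6 -289.9  135.2] yaw 0.5275 ydir [-0.003   0.0016 -1.    ] F [  4.5  -2.1 -10.9] w 14.4 q6 -1.07
d [-0.2  0.2  1.8]
rot [-0.0023 -0.0025 -0.5135]
```

Emit:
apply_moves([
  [0,0,0.0025,-0.002,-0.0025,-0.13,1],
  [0,0,0.001,0,0,-0.13,1],
  [0,0,0.001,0,0,-0.13,1],
  [0,0,0.001,0,0,-0.12,1],
  [0,0,0,0,0,0,1],
])

```text
time: 21.35
tcp_pos: [551.8, -290.1, 135.1]
orientation: [-0.706, 0.004, -0.001, 0.708]
contact_force: [5.1, -1.8, -11.7]
width: 14.7
```

```bash
python3 - <<'E'
from ov import *
st((552.4,-289.7,137),.014)
E
```

```text
t 21.35 tcp [ 551.8 -290.1  135.1] yaw -0.0065 ydir [-0.0044  0.0026 -1.    ] F [  5.1  -1.8 -11.7] w 14.7 q6 -0.54
d [0.6 0.4 1.9]
rot [-0.0026 -0.0044  0.0205]
```

Lower guided to the bottom (TCP ~106).

Emit:
apply_moves([
  [0.0006,0.0004,0,-0.0026,-0.0044,0.018,1],
  [0,0,-0.006,0,0,0,1],
  [0,0,-0.006,0,0,0,1],
  [0,0,-0.006,0,0,0,1],
])

```text
time: 21.75
tcp_pos: [551.8, -290.0, 114.9]
orientation: [0.707, 0.006, -0.007, -0.707]
contact_force: [3.1, -1.7, -7.3]
width: 14.1
```

```bash
python3 - <<'E'
from ov import *
st((552.4,-289.7,106),.014)
E
```

```text
t 21.75 tcp [ 551.8 -290.   114.9] yaw 0.0194 ydir [-1.5e-03 -2.0e-04 -1.0e+00] F [ 3.1 -1.7 -7.3] w 14.1 q6 -0.56
d [ 0.6  0.3 -8.9]
rot [ 0.0002 -0.0015 -0.0054]
```

Emit:
apply_moves([
  [0.0003,0,-0.005,0,0,-0.004,1],
  [0,0,-0.004,0,0,0,1],
  [0,0,0,0,0,0,1],
])

```text
time: 22.05
tcp_pos: [552.1, -290.2, 108.6]
orientation: [0.707, 0.005, -0.006, -0.707]
contact_force: [-1.0, 0.7, -7.2]
width: 14.5
```

```bash
python3 - <<'E'
from ov import *
st((552.4,-289.7,106),.014)
E
```

```text
t 22.05 tcp [ 552.1 -290.2  108.6] yaw 0.016 ydir [-1.1e-03 -9.0e-04 -1.0e+00] F [-1.   0.7 -7.2] w 14.5 q6 -0.56
d [ 0.3  0.5 -2.6]
rot [ 0.0009 -0.0011 -0.002 ]
```

Release; the spring snaps the rest. Then retreat up and away.

Emit:
apply_moves([
  [0,0,0,0,0,0,0.5],
  [0,0,0,0,0,0,0.5],
  [0,0,0,0,0,0,0.45],
  [0,0,0.03,0,0,0,0.45],
  [0,0,0.045,0,0,0,0.3],
])

```text
time: 22.55
tcp_pos: [550.6, -289.3, 181.5]
orientation: [-0.706, -0.003, 0.008, 0.708]
contact_force: [0.9, -0.7, 0.2]
width: 59.1
```

Emit:
apply_moves([
  [0,0,0.045,0,0,0,0.3],
  [-0.04,0.02,0.02,0,0,0,0.3],
  [-0.045,0.02,0,0,0,0,0.3],
  [-0.045,0.02,0,0,0,0,0.3],
  [-0.04,0.02,0,0,0,0,0.3],
])

```text
time: 23.05
tcp_pos: [381.4, -210.3, 256.4]
orientation: [0.709, 0.008, -0.004, -0.705]
contact_force: [-0.9, 0.3, 1.3]
width: 59.8
```

```bash
python3 - <<'E'
from ov import *
st()
t=camera("top");s=camera("scene")
dual(t,s,(375,150,100),(200,110,100),[((552.3,-289.7,.014),jl(0,0)[3:],(0,255,255))],"pics/f1.png")
cv2.imwrite("pics/f_top.png",t["frame"][:,:,::-1]);cv2.imwrite("pics/f_sc.png",s["frame"][:,:,::-1])
E
```

```text
t 23.05 tcp [ 381.4 -210.3  256.4] yaw 0.0167 ydir [ 0.0062 -0.0056 -1.    ] F [-0.9  0.3  1.3] w 59.8 q6 -0.6
```

View pics/f1.png

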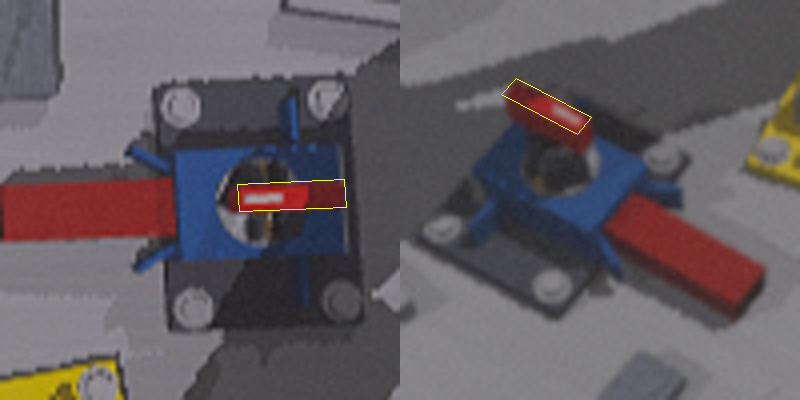

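View pics/f_top.png

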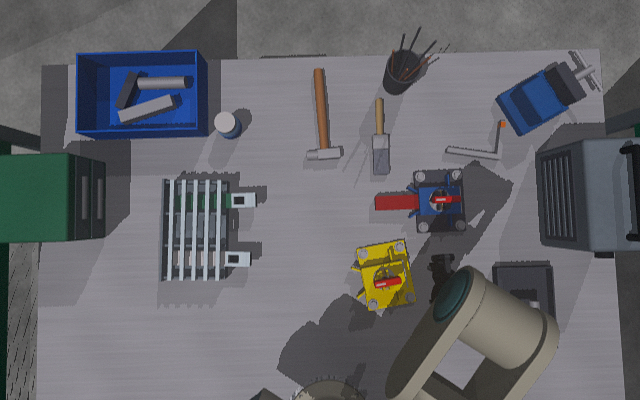

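View pics/f_sc.png

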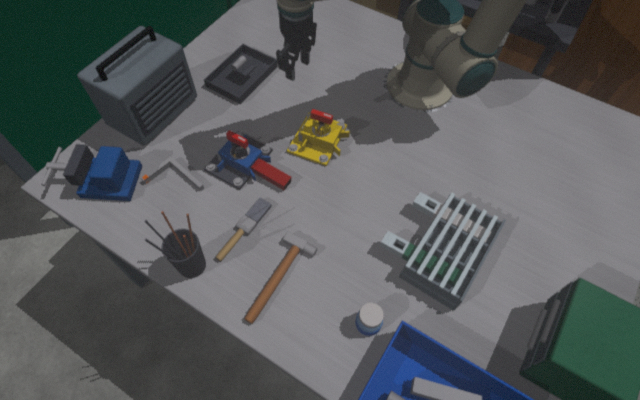

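```bash
python3 - <<'E'
import cv2,numpy as np
for n,m,(x,y,w,h) in(("scene0","f_sc",(222,126,32,24)),("top0","f_top",(425,188,42,24))):
    a=cv2.imread(f"pics/{n}.png").astype(int);b=cv2.imread(f"pics/{m}.png").astype(int)
    for i in(a,b):
        c=i[y:y+h,x:x+w];mask=(c[...,2]>1.8*c[...,0])&(c[...,2]>1.8*c[...,1])&(c[...,2]>60);v,u=np.nonzero(mask);print(n,u.mean().round(2)+x,v.mean().round(2)+y,mask.sum(),v.min()+y,u.min()+x,u.max()+x)
a=cv2.imread("pics/top0.png").astype(int);b=cv2.imread("pics/f_top.png").astype(int)
d=np.abs(a-b).max(2)
for k,(x0,y0,x1,y1) in dict(hammer=(300,60,345,165),brush=(368,92,395,178),square=(440,115,510,162),jar=(210,105,245,142),green=(165,185,262,212),white=(165,248,255,272)).items(): print(k,np.percentile(d[y0:y1,x0:x1],[50,95,99]))
E
```

```text
scene0 236.7 138.7 155 131 227 247
scene0 236.89 138.82 169 131 227 247
top0 446.79 198.83 169 195 432 460
top0 446.4 198.85 168 196 432 460
hammer [3. 6. 7.]
brush [3. 6. 7.]
square [3. 6. 8.]
jar [3. 6. 7.]
green [3. 7. 8.]
white [ 3.  7. 13.]
```

Knob position equals its initial locked image in both views (pin fully down through the slot); bystanders unmoved. Hand in.

```bash
python3 - <<'E'
from cell import sign_off
print(sign_off())
E
```

```text
the job is handed in; nothing more can be done
None
```

The red tube is locked in the blue jig, and I handed the job in at about 23 s of the 72 s allowed. I pulled the knob, turned it 1.05 rad anticlockwise and let it drop into the parking notch. I then drew the red tube from the middle bay and laid it on the bench. I took it again by its red end, slid it in to the stop, turned the knob back and let it snap down.

**Last checks**
- **Tube at the stop:** it stopped where the stop was expected, with about 11 N of push against it.
- **Knob locked:** in both camera views the knob stands within half a pixel of where it stood at the start, when it was locked. That means the pin is fully down, so it went through the slot.
- **Other things:** the hammer, brush, square, jar and the green and white tubes show no change from the first picture beyond image noise.
- **Arm:** it had moved well clear of the jig and touched nothing at hand-in.

**What did not go perfectly**
- **First grip too low:** I took the bright end too low to lay the tube fully flat. The fingertips touched the bench lightly (18 N upward force), and the tube dropped a few millimetres when released.
- **Camera offset:** the scene camera's outline of the jig sat about 1 px off the picture, within the stated calibration.

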